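Shut the espresso machine's steam valve

ROBOT

A 6-joint arm with a two-finger parallel gripper is mounted at the origin on a cart in front of the work surface, level with it; the furniture and walls round the work are solid. World frame = base frame: x ahead of the robot, y to its left, z up, the work surface at z = 0. Lengths are in m, angles in degrees, forces in N, time in s.
With the tool pointing down it reaches from about 0.275 to 0.85 m from the base axis. Payload 19 kg.
Tool frame: the origin (TCP) lies midway between the tips of the shut fingers; the grasp point (between the pads) lies 19 mm behind it; z points along the fingers, y is the line along which they close (so a half turn about z gives the same grasp; the last joint's range is limited). The gripper opens to 85 mm and grips with 20 to 120 N. Pads are 22 mm wide; open, the fingers measure 114 mm over their backs; the gripper's body (76 mm by 85 mm) begins 54 mm behind the grasp point. The pads swing forward as they close: fully open they stand 13 mm farther back than shut.
Start: joints at [-79.125, 8.623, 82.357, -0, 89.026, -7.678], TCP at [0.183, -0.545, 0.206] pointing down, gripper open.
Joint ranges: [-160.23, 160.23], [-39.13, 120.54], [6.94, 153.29], [-79.49, 259.48], [9.18, 160.14], [-161.06, 161.06]. Speed limits (degrees/s): [108.29, 108.29, 127.2, 172.46, 172.46, 172.46].

INTERFACE

Orientations are given as a 3x3 rotation matrix whose columns are the frame's x, y, z axes.
In Python, from rig import * gives the robot as it stands.
- The arm moves only by the shell command python3 -m pendant 'ROWS'. ROWS is text: rows parted by semicolons, each of 5 numbers parted by spaces: the finger opening in mm, from 0 to 85.4, then the shift along the tool's x, y, z in mm, then the turn about the tool's z in rad. A call has 1 to 20 rows; each row shifts and turns the commanded pose from where the row before left it, along the tool's axes as they then stand; what a row does not reach is not made up. A row lasts 1/10 s, in which the tool goes at most 50 mm and 8.59 degrees, less where a joint would pass 70% of its speed; a pose out of reach is approached as far as the arm can. A call is refused whole if a number of a shift passes 50 or a number of a turn 0.15, either way. A call with a gripper value outside its range is refused whole. The fingers move at their own pace and stop on an object; the grip force is fixed at half the most. Time passes only in rows, so rows that do not move let the fingers close. It gives the time, the measured TCP pose, the force, the opening and the grip force at its end, in the units of the state.
- state(): the state, without advancing time (a new reading comes with each control period).
- snapshot(name): name is "scene" or "side" or "wrist"; returns (picture, depth): 384x512x3 uint8, red, green, blue; 384x512 float32, m along the optical axis (not along the pixel's ray), 0 where there is no reading.
- calibration(name): a dict with "fovy" (degrees; the focal length in pixels is half the picture's height over the tangent of half this angle, whatever the lens; pixels are square), "cx", "cy" (the principal point, pixels), "pose" (4x4, takes a point from camera to world coordinates). Camera axes: x right, y down, z forward; pixel columns grow to the right and rows downward; lengths in m; the calibration is good to about 2 mm. A picture is of the moment at which its call begins: read the wrist's pose just before it. calibration takes no time and is no camera call; for the wrist camera it gives the pose at the moment of the call.
- job_done(): hands the job in; it is judged then, once.
The state is a dict: "t": time; "q": joint angles; "joint_velocities": joint speeds; "joint_efforts": joint torques, N m; "tcp_pos": TCP position; "tool_rot": TCP orientation; "force": force on the tool from outside, world axes, zero at the start; "ft_torque": the same for the moment, N m; "grip_width": finger opening in m; "gripper_force": force on a finger pad.
Only numpy, scipy, OpenCV 4.12 (cv2) and the standard library are available. Lean on these libraries where they do the work, as an engineer would, in place of code of your own. Each camera call takes 0.05 s, during which the arm holds its last target. There are 200 camera calls.

TASK

Close the steam valve of the espresso machine before it is switched on: reach into the round recess in its sloping panel and turn the black wing knob clockwise until you feel the valve seat, leave it snug but do not overtighten it, and let go. The mug and the glass on top of the machine and the jar beside it stay where they are.

Things in the scene. Friction and masses are not known exactly. Their poses are not given: they have to be found in the camera images.
- machine: Steel espresso machine, 250 mm wide, 285 deep, 275 high, plus a cup rail 25 mm high on top; fixed. Origin: centre of its underside; its front looks to its own -x. The upper front is a control panel, 122 mm up the slope, that faces forward and up, its normal 35 degrees off vertical. Right of centre it has a round recess with the steam knob; gauge and switches are to the left.
- recess_mouth (a point): Centre of the mouth of the round recess, in the plane of the panel, on the knob's axis. z points straight out of the recess (35 degrees off vertical, toward the machine's front), x up the slope. The recess is 92 mm across and 46 mm deep below this point, with a flat floor; round the mouth a black lip of the same bore stands 4.5 mm proud.
- knob_grip (a point): Middle of the knob's grip on its turning axis, 28 mm above the recess floor. z: out of the recess along the axis; x: along the wing; y: across it. The wing is a black bar 54 mm long (x), 22 wide (y), from 5 to 39 mm above the floor, so its top lies 7 mm below the panel; a white line marks its +x end. A thin skirt under it, 49 mm across, reaches 7 mm above the floor.
- steam_knob: The steam knob; origin on its axis at the recess floor, axes as knob_grip. It closes clockwise seen from outside (a negative turn about z) and starts 1.6 to 2.7 rad open; where it seats cannot be seen. Friction 0.15 N m (it acts either way when held still), more if turned fast; from the washer on, 1.2 N m per rad on top: 0.1 is seated, 0.2 snug, 0.5 overtight. Let go, it stays seated.
- steam_valve: The valve with its rubber washer, inside the machine under the recess, unseen; fixed to the machine. Origin and z axis on the knob's turning axis, at the floor of the recess. The knob's spindle presses on the washer about 22 mm off the axis, when it is closed.
- mug: Plain cream mug, 84 mm across, 91 mm high, standing on top of the machine at the back left; origin at the centre of its underside.
- glass: Clear tumbler, 81 mm across, 91 mm high, standing on top of the machine at the back right; origin at the centre of its underside.
- bean_jar: Clip-top glass jar, 88 mm across, 129 mm high, on the worktop close to the right side of the machine; origin at the centre of its underside.

How it is judged (in metres and radians):
On the way:
1. the knob has been turned clockwise until the valve seats: its spindle presses on the washer with more than 4 N (contact force between steam_knob and steam_valve above 4 N), for 0.2 s.
At the end, for the whole second after the job is handed in: the valve is still seated with the knob let go and at rest: its spindle presses on the washer with more than 2 N; mug, glass and jar are within 20 mm of where they stood (contact force between steam_knob and steam_valve above 2 N and angular speed of steam_knob below 0.05 rad/s and distance of each of mug, glass, bean_jar from where it was at the start of the episode below 0.02 m); the robot touches nothing.
It fails at once if the valve is overtightened: more than 22 N on the washer (about 0.5 N m above the knob's friction) (contact force between steam_knob and steam_valve above 22 N).
It fails at once if the mug on the machine is shoved more than 20 mm (distance of mug from where it was at the start of the episode above 0.02 m).
It fails at once if the glass on the machine is shoved more than 20 mm (distance of glass from where it was at the start of the episode above 0.02 m).
It fails at once if the jar is shoved more than 20 mm (distance of bean_jar from where it was at the start of the episode above 0.02 m).
It also fails if it takes over 54 s, if anything falls off the work surface, if the arm or the gripper's body presses on something with over 40 N, if the wrist force passes 120 N, or if a joint passes its speed limit or range.

## Working session

There is one attempt and no reset: what is moved stays moved. The work goes in short steps, Python scripts to look and compute and a shell command to move; the robot and the scene stay as the last step left them, time stands still between calls to the robot, and variables do not carry over. Pictures are saved under pics/ and viewed, at most 10 in all, crops included, and the job is handed in when it is done.

```bash
mkdir -p pics; ls; python3 - <<'E'
from rig import *
import cv2,numpy as np
ims=[]
for n in("scene","side"):
    p,d=snapshot(n); np.savez(n,p=p,d=d,**{k:v for k,v in calibration(n).items()}); cv2.imwrite(f"pics/{n}.png",p[:,:,::-1])
    print(n,calibration(n))
print(state())
E
```

```text
pics
scene {'fovy': 47.92787830011865, 'cx': 260.52431612243817, 'cy': 190.8729960916839, 'pose': array([[-0.63284674, -0.57804005,  0.51514532,  0.13187644],
       [-0.77424844,  0.47816012, -0.41461097,  0.52259209],
       [-0.0066602 , -0.66123566, -0.75014868,  0.84681386],
       [ 0.        ,  0.        ,  0.        ,  1.        ]])}
side {'fovy': 50.32139296239253, 'cx': 256.4615013941946, 'cy': 191.9949386553387, 'pose': array([[ 0.98028039, -0.11686972,  0.15934814,  0.45984805],
       [-0.19733468, -0.53625857,  0.82066179, -0.52458455],
       [-0.01045871, -0.83592357, -0.54874621,  0.63502447],
       [ 0.        ,  0.        ,  0.        ,  1.        ]])}
{'t': 0.1, 'q': array([-7.91258431e+01,  8.64591700e+00,  8.23857947e+01, -9.96260735e-04,
        8.90271989e+01, -7.67777822e+00]), 'joint_velocities': array([-0.04677975, -0.033439  , -0.11585924, -0.02975726,  0.02795532,
        0.02413733]), 'joint_efforts': array([ 5.50816636e-03, -7.14377975e+01, -5.71794963e+01, -1.34833458e-04,
        6.96098068e-03, -1.47603691e-05]), 'tcp_pos': array([ 0.18287367, -0.54489611,  0.20558817]), 'tool_rot': array([[ 9.48035564e-01,  3.18164304e-01, -2.11042896e-04],
       [ 3.18164351e-01, -9.48035038e-01,  1.00644228e-03],
       [ 1.20137946e-04, -1.02128940e-03, -9.99999471e-01]]), 'force': array([-0.08681822, -0.07869227, -0.51150938]), 'ft_torque': array([ 0.00959503, -0.01424467, -0.00463606]), 'gripper_force': 0.0, 'grip_width': 0.08528483156085336}
```

View pics/scene.png

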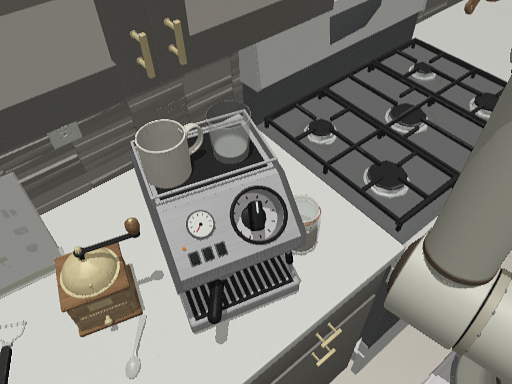

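View pics/side.png

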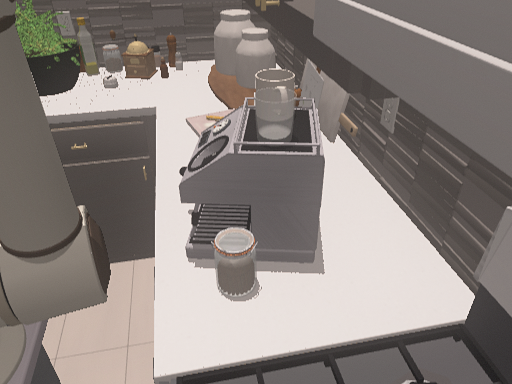

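The scene view shows the machine, with the recess at about (258,214) and the panel spanning (150,205)–(300,240). The side view shows the jar at (236,260), right of the machine. Next I'll fit the panel plane and rectify it.

```bash
cat > h.py <<'E'
import numpy as np,cv2
def K(c):
    f=192/np.tan(np.radians(float(c["fovy"]))/2); return np.array([[f,0,float(c["cx"])],[0,f,float(c["cy"])],[0,0,1]])
def cloud(d,c):
    v,u=np.indices(d.shape); r=np.stack([u,v,np.ones_like(u)],-1)@np.linalg.inv(K(c)).T
    return (r*d[...,None])@c["pose"][:3,:3].T+c["pose"][:3,3]
def plane(P):
    rng=np.random.default_rng(0);best=None
    for _ in range(300):
        a,b,e=P[rng.choice(len(P),3,False)];n=np.cross(b-a,e-a)
        if np.linalg.norm(n)<1e-9: continue
        n/=np.linalg.norm(n);m=abs((P-a)@n)<.002
        if best is None or m.sum()>best.sum(): best=m
    Q=P[best];c=Q.mean(0);n=np.linalg.svd(Q-c)[2][2];return c,n*np.sign(n[2]),best.sum()
def rectify(p,c,o,R,half,s):  # picture of plane at o with axes R; px: right=-y, up=+x
    N=int(2*half*s); g=(np.arange(N)-N/2+.5)/s
    W=o+(-g[:,None,None])*R[:,0]+(-g[None,:,None])*R[:,1]
    C=(W-c["pose"][:3,3])@c["pose"][:3,:3]; q=C@K(c).T
    q=(q[...,:2]/q[...,2:]).astype(np.float32)
    return cv2.remap(p,q[...,0],q[...,1],cv2.INTER_LINEAR)
E
python3 - <<'E'
from h import *
c=np.load("scene.npz");d=c["d"];P=cloud(d,c)
m=np.zeros(d.shape,np.uint8);cv2.fillPoly(m,[np.array([[155,205],[230,180],[265,172],[297,235],[185,272]])],1)
A=P[(m>0)&(d>0)];o,n,k=plane(A);print(o,n,k,len(A),np.degrees(np.arccos(n[2])))
x=np.array([0,0,1])-n[2]*n;x/=np.linalg.norm(x);R=np.c_[x,np.cross(n,x),n];print(R)
# recess centre guess: ray of (258,214) onto plane
r=c["pose"][:3,:3]@np.linalg.inv(K(c))@[258,214,1];t=c["pose"][:3,3];g=t+r*((o-t)@n)/(r@n);print("guess",g)
np.savez("pl",g=g,R=R)
im=rectify(c["p"],c,g,R,.075,4000);cv2.imwrite("pics/rect.png",im[:,:,::-1])
# mug/glass/top heights
for nm,(u,v) in dict(mug=(165,130),rail=(205,182),jar=(305,210),glass=(230,150)).items(): print(nm,P[v,u])
E
```

```text
[0.53467969 0.30436133 0.24462088] [-0.55093761  0.15710518  0.81962535] 3715 8584 34.9526923121884
[[ 0.78820478  0.27422797 -0.55093761]
 [-0.2247642   0.96166471  0.15710518]
 [ 0.57289989  0.          0.81962535]]
guess [0.50782931 0.22632245 0.24153097]
mug [0.69630337 0.28443801 0.34449874]
rail [0.58675535 0.27965157 0.29671621]
jar [0.5222752  0.08733654 0.12918811]
glass [0.60796359 0.20873456 0.3145206 ]
```

View pics/rect.png

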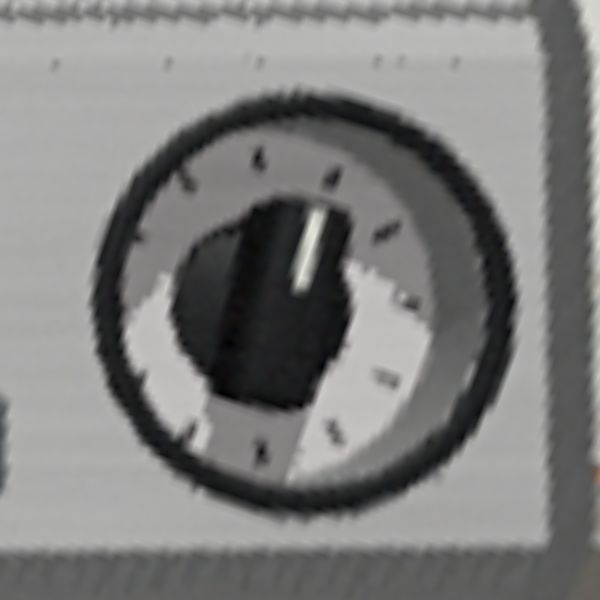

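The rectified view is centred near (302,304). The white line runs from (300,290) to (322,210), so the wing's +x end points up the slope, about 15° clockwise.

The tool always points down, so I'll push the wing instead of gripping it. I'll open the gripper and use one finger inside the recess, acting on the downslope end of the wing.

```bash
cat >> h.py <<'E'
p_=np.load("pl.npz");R=p_["R"];M=p_["g"]-.001*R[:,0]
def peg(X,Rt,Z,yaw,side): # mm in knob frame (up slope, right, out); TCP for finger at side*y
    P=M+(X*R[:,0]-Rt*R[:,1]+Z*R[:,2])/1000; a=np.radians(yaw)
    return P-side*.050*np.array([np.cos(a),np.sin(a),0])-[0,0,.013]
def where(s,side): # finger tip centre in knob frame
    P=s["tcp_pos"]+side*.050*s["tool_rot"][:,1]-.013*s["tool_rot"][:,2]
    v=R.T@(P-M)*1000; return np.round([v[0],-v[1],v[2]],1)
def delta(s,T,yaw):
    y=s["tool_rot"][:,1];c=np.degrees(np.arctan2(y[1],y[0]))
    print("tool shift mm",np.round(s["tool_rot"].T@(T-s["tcp_pos"])*1000,1),"turn rad",round(-np.radians((yaw-c+180)%360-180),3))
E
python3 - <<'E'
from rig import *
from h import *
s=state()
e=np.degrees(np.arctan2(R[1,0],R[0,0]));print("yaw e",e)
T=peg(-14,22,60,e-90,-1);print(T);delta(s,T,e-90)
E
```

```text
yaw e -15.916011697780261
[0.44320557 0.16988036 0.26911499]
tool shift mm [ 474.2 -594.9  -62.9] turn rad 0.602
```

```bash
python3 -m pendant '85 0 0 -30 0;85 0 0 -40 0;85 20 -25 0 0;85 25 -32 0 0;85 25 -32 0 0;85 25 -32 0 0;85 25 -32 0 0;85 25 -32 0 0;85 25 -32 0 0;85 25 -32 0 0;85 25 -32 0 0;85 25 -32 0 0;85 25 -32 0 0;85 25 -32 0 0;85 25 -32 0 0;85 25 -32 0 0;85 25 -32 0 0;85 20 -25 0 0;85 0 0 0 0;85 0 0 0 0'
python3 - <<'E'
from rig import *
from h import *
s=state();e=-15.916;print(s["q"],s["tcp_pos"])
T=peg(-14,22,60,e-90,-1);delta(s,T,e-90)
E
```

```text
t: 2.1
tcp_pos: [0.394, 0.0515, 0.2758]
tool_rot: [[0.947, 0.32, -0.001], [0.32, -0.947, -0.0], [-0.001, -0.0, -1.0]]
force: [0.1, -1.1, 0.5]
grip_width: 0.0853
gripper_force: 0.0
[-3.69128263e+00 -1.38395224e+01  9.58996977e+01 -3.93368280e-03
  9.79901990e+01  6.76439956e+01] [0.39404225 0.0515146  0.27580646]
tool shift mm [ 84.5 -96.4   6.6] turn rad 0.604
```

```bash
python3 -m pendant '85 15 -17 0 0;85 20 -23 0 0;85 20 -23 0 0;85 18 -20 0 0;85 12 -13 0 0;85 0 0 0 0.12;85 0 0 0 0.12;85 0 0 0 0.12;85 0 0 0 0.12;85 0 0 0 0.124;85 0 0 0 0;85 0 0 0 0'
python3 - <<'E'
from rig import *
from h import *
s=state();e=-15.916;print(s["q"],where(s,-1))
T=peg(-14,22,-18,e-90,-1);delta(s,T,e-90)
p,d=snapshot("wrist");c=calibration("wrist");np.savez("wrist",p=p,d=d,**c);cv2.imwrite("pics/w1.png",p[:,:,::-1])
E
```

```text
t: 3.3
tcp_pos: [0.4444, 0.1683, 0.2762]
tool_rot: [[0.962, -0.274, 0.0], [-0.274, -0.962, -0.0], [0.0, -0.0, -1.0]]
force: [-0.7, 0.5, 0.3]
grip_width: 0.0851
gripper_force: 0.0
[ 1.14388908e+01 -4.25567383e+00  8.76977802e+01 -1.67097926e-03
  9.65536839e+01  1.17350240e+02] [-8.7 23.2 64.9]
tool shift mm [43.1 -1.2 71. ] turn rad 0.0
```

View pics/w1.png

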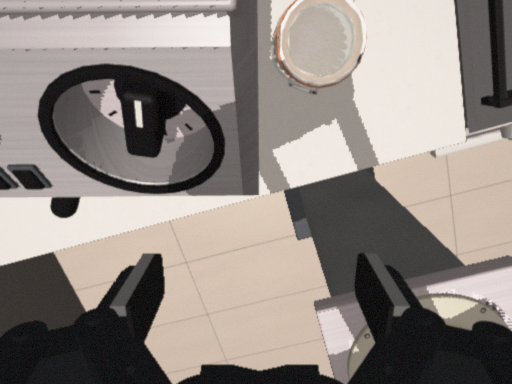

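The wrist view shows the lip ellipse centred near (132,128) and the left finger tip near (150,258). I'll check this against the model.

```bash
python3 - <<'E'
from rig import *
from h import *
s=state();c=np.load("wrist.npz")
def pr(P):
    C=c["pose"][:3,:3].T@(P-c["pose"][:3,3]);q=K(c)@C;return np.round(q[:2]/q[2],1)
th=np.linspace(0,6.28,60)
for r in(.046,.0525):
    L=np.array([pr(M+.0045*R[:,2]+r*(np.cos(t)*R[:,0]+np.sin(t)*R[:,1])) for t in th]);print("lip",r,L.min(0),L.max(0))
p=c["p"].astype(int).sum(2);print("row128 dark",np.where(p[128,:260]<110)[0].tolist());print("col132 dark",np.where(p[40:200,132]<110)[0]+40)
T=s["tcp_pos"];y=s["tool_rot"][:,1];x=s["tool_rot"][:,0]
for b in(0,.013):
  print("tip inner corners",[pr(T-.0427*y+k*.011*x+[0,0,b]) for k in(-1,1)],"outer",[pr(T-.057*y+k*.011*x+[0,0,b]) for k in(-1,1)])
print("wing top A end",pr(M-.007*R[:,2]),pr(M-.007*R[:,2]+.027*(np.cos(.262)*R[:,0]-np.sin(.262)*R[:,1])))
E
```

```text
lip 0.046 [48.6 80.5] [213. 190.]
lip 0.0525 [35.  68.9] [223.7 195.3]
row128 dark [42, 43, 44, 45, 46, 47, 48, 49, 50, 51, 52, 53, 54, 125, 126, 127, 128, 129, 130, 131, 132, 133, 134, 135, 136, 137, 143, 144, 145, 146, 147, 148, 149, 150, 151, 152, 153, 154, 155, 156, 157, 158, 159, 160, 161, 162, 163, 164, 189, 190, 209, 210, 211, 212, 213, 214, 215, 216, 217, 218, 219, 220]
col132 dark [ 67  68  69  70  71  72  73  74  75  76  77  78  79  80  81  82  83  84
  85  86  87  88  89  90  91  92  93 101 102 103 104 105 106 107 108 109
 110 111 112 113 114 115 116 117 118 119 120 121 122 123 124 125 126 127
 128 129 130 131 132 133 134 135 136 137 138 139 140 141 142 143 144 145
 146 147 148 149 150 151 152 153 184 185 186 187 188 189]
tip inner corners [array([181.4, 250.8]), array([178.3, 214.6])] outer [array([155.7, 250.8]), array([151.6, 214.6])]
tip inner corners [array([175.9, 263.5]), array([172.4, 225.2])] outer [array([148.5, 263.5]), array([143.8, 225.2])]
wing top A end [139.2 131.6] [138.4  97.7]
```

```bash
python3 - <<'E'
from rig import *
from h import *
s=state();c=np.load("wrist.npz");P=cloud(c["d"],c)
Q=((P-s["tcp_pos"])@s["tool_rot"])*1000
for v in range(252,330,8):
    print(v,[(u,*np.round(Q[v,u]).astype(int)) for u in range(95,172,9) if c["d"][v,u]>0 and Q[v,u,2]<20])
E
python3 -c "
import cv2;p=cv2.imread('pics/w1.png');cv2.imwrite('pics/w1c.png',cv2.resize(p[240:384,60:220],None,fx=4,fy=4,interpolation=2))"
```

```text
252 []
260 [(140, np.int64(12), np.int64(-47), np.int64(-47)), (149, np.int64(12), np.int64(-44), np.int64(-48)), (158, np.int64(9), np.int64(-42), np.int64(-43))]
268 [(131, np.int64(8), np.int64(-52), np.int64(-46)), (140, np.int64(12), np.int64(-45), np.int64(-54)), (149, np.int64(12), np.int64(-42), np.int64(-53)), (158, np.int64(6), np.int64(-42), np.int64(-43))]
276 [(122, np.int64(8), np.int64(-53), np.int64(-52)), (131, np.int64(11), np.int64(-48), np.int64(-57)), (140, np.int64(11), np.int64(-44), np.int64(-57)), (149, np.int64(10), np.int64(-42), np.int64(-55)), (158, np.int64(2), np.int64(-42), np.int64(-44))]
284 [(113, np.int64(8), np.int64(-55), np.int64(-58)), (122, np.int64(7), np.int64(-52), np.int64(-57)), (131, np.int64(12), np.int64(-45), np.int64(-63)), (140, np.int64(12), np.int64(-42), np.int64(-64)), (149, np.int64(7), np.int64(-42), np.int64(-56)), (158, np.int64(0), np.int64(-42), np.int64(-46))]
292 [(113, np.int64(8), np.int64(-52), np.int64(-63)), (122, np.int64(12), np.int64(-47), np.int64(-68)), (131, np.int64(12), np.int64(-44), np.int64(-68)), (140, n
[... 932 characters left out ...]
4(15), np.int64(-49), np.int64(-83)), (104, np.int64(13), np.int64(-47), np.int64(-81)), (113, np.int64(12), np.int64(-45), np.int64(-80)), (122, np.int64(8), np.int64(-45), np.int64(-75)), (131, np.int64(8), np.int64(-42), np.int64(-75)), (140, np.int64(2), np.int64(-42), np.int64(-68)), (149, np.int64(-5), np.int64(-42), np.int64(-60))]
324 [(95, np.int64(13), np.int64(-48), np.int64(-84)), (104, np.int64(12), np.int64(-46), np.int64(-83)), (113, np.int64(13), np.int64(-43), np.int64(-85)), (122, np.int64(12), np.int64(-41), np.int64(-84)), (131, np.int64(4), np.int64(-42), np.int64(-75)), (140, np.int64(-1), np.int64(-42), np.int64(-69)), (149, np.int64(-8), np.int64(-42), np.int64(-61))]
```

View pics/w1c.png

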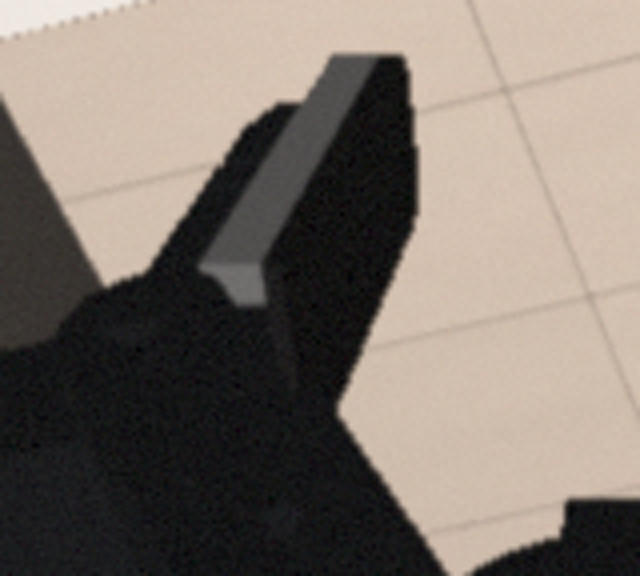

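```bash
python3 -m pendant '0 0 0 0 0;0 0 0 0 0;0 0 0 0 0;0 0 0 0 0;0 0 0 0 0;0 0 0 0 0;0 0 0 0 0;0 0 0 0 0;0 0 0 0 0;0 0 0 0 0'
cat > tip.py <<'E'
from rig import *
from h import *
s=state();c=calibration("wrist");p,d=snapshot("wrist");P=cloud(d,c);Q=((P-s["tcp_pos"])@s["tool_rot"])*1000
print(s["grip_width"],"cam in tool",np.round(((c["pose"][:3,3]-s["tcp_pos"])@s["tool_rot"])*1000),np.round(s["tool_rot"].T@c["pose"][:3,:3],2).tolist())
m=(d>0)&(abs(Q[...,0])<16)&(abs(Q[...,1])<62)&(Q[...,2]<15)
for sg in(-1,1):
    A=Q[m&(sg*Q[...,1]>0)];z=A[:,2];print(sg,len(A),np.percentile(z,[90,97,99,100]),"forward pts",np.round(A[np.argsort(z)[-200::25]]).tolist())
cv2.imwrite("pics/w2.png",p[:,:,::-1])
E
python3 tip.py
```

```text
t: 4.35
tcp_pos: [0.4443, 0.1691, 0.2762]
tool_rot: [[0.961, -0.277, 0.0], [-0.277, -0.961, 0.0], [0.0, -0.0, -1.0]]
force: [0.9, 0.4, -0.7]
grip_width: -0.0001
gripper_force: 0.0
-5.5917315366583495e-05 cam in tool [  85.    1. -167.] [[0.0, -0.95, -0.33], [1.0, 0.0, 0.0], [-0.0, -0.33, 0.95]]
-1 12546 [-61.90075523 -41.16858755 -33.54690794 -27.05914592] forward pts [[8.0, -13.0, -36.0], [12.0, -2.0, -35.0], [12.0, -0.0, -34.0], [12.0, -6.0, -34.0], [11.0, -2.0, -33.0], [11.0, -3.0, -32.0], [12.0, -0.0, -31.0], [11.0, -5.0, -29.0]]
1 13029 [-60.56968615 -40.02864974 -33.2074032  -26.44280344] forward pts [[12.0, 3.0, -35.0], [12.0, 4.0, -34.0], [8.0, 13.0, -34.0], [12.0, 1.0, -33.0], [12.0, 3.0, -32.0], [12.0, 7.0, -31.0], [12.0, 0.0, -30.0], [12.0, 5.0, -29.0]]
```

View pics/w2.png

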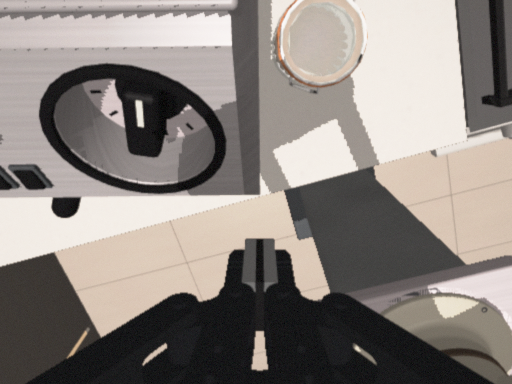

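```bash
python3 - <<'E'
from rig import *
from h import *
c=np.load("wrist.npz");P=cloud(c["d"],c)
A=np.concatenate([P[50:170,5:35].reshape(-1,3),P[30:60,120:220].reshape(-1,3)]);A=A[(A[:,2]>.1)]
o,n,k=plane(A);print(k,len(A),n,"dist panel to scene plane mm",(o-M)@R[:,2]*1000)
B=P[150:165,440:455].reshape(-1,3);print("worktop z?",P[100,400],P[30,420],P[30,330])
for n_ in("scene","side"):
    s_=np.load(n_+".npz");Q=cloud(s_["d"],s_);print(n_,"worktop z",[np.round(Q[v,u],3) for v,u in((300,250),(330,180),(310,400))])
# arm as the scene camera sees it now: lowest finger points near tcp
s=state();print(s["tcp_pos"])
for n_ in("scene","side"):
    cc=calibration(n_);p,d=snapshot(n_);Q=cloud(d,cc);cv2.imwrite(f"pics/{n_}2.png",p[:,:,::-1])
    t=(Q-s["tcp_pos"])@s["tool_rot"]*1000;m=(d>0)&(abs(t[...,0])<20)&(abs(t[...,1])<25)&(t[...,2]>-90)&(t[...,2]<20)
    z=t[m];print(n_,m.sum(),np.round(np.percentile(z[:,2],[50,90,97,99,100]),0) if m.any() else "")
E
```

```text
6051 6600 [-0.55237179  0.14404217  0.82105862] dist panel to scene plane mm -1.94083391009937
worktop z? [ 4.40715805e-01 -1.70421030e-02  3.92697991e-04] [ 0.51522529 -0.05223589 -0.0010821 ] [0.53932023 0.07782407 0.1254017 ]
scene worktop z [array([0.469, 0.282, 0.044]), array([ 0.527,  0.42 , -0.003]), array([0.243, 0.132, 0.161])]
side worktop z [array([0.553, 0.035, 0.004]), array([ 0.411, -0.008,  0.002]), array([ 0.834, -0.049,  0.002])]
[0.4442246  0.16916869 0.27613925]
scene 504 [-70. -38. -34. -31. -28.]
side 333 [-54. -35. -29. -28. -28.]
```

All three cameras put the shut tips about 28 mm behind the reported TCP, and about 42 mm behind when open. I'll use the observed tips.

```bash
sed -i 's/\[0,0,.013\]/[0,0,.042]/; s/-.013\*s/-.042*s/; s/^p_=.*/p_=np.load("\.\/pl.npz");R=p_["R"];M=p_["g"]+.0002*R[:,0]-.0008*R[:,1]-.001*R[:,2]/' h.py
python3 -m pendant '85 0 0 0 0;85 0 0 0 0;85 0 0 0 0;85 0 0 0 0;85 0 0 0 0;85 0 0 0 0;85 0 0 0 0;85 0 0 0 0'
cat > st.py <<'E'
import sys
from rig import *
from h import *
s=state();e=-15.916;a=[float(v) for v in sys.argv[1:]];side=int(a[0]);yaw=e-90 if side<0 else e
f=R.T@s["force"];print("finger at (up,right,out)",where(s,side),"F up,right,out",np.round([f[0],-f[1],f[2]],1),"t",s["t"],"grip",s["grip_width"])
for k in range(1,len(a),3):
    print(a[k:k+3],end=" ");delta(s,peg(*a[k:k+3],yaw,side),yaw)
E
python3 st.py -1 -14 22 20 -14 22 -18
```

```text
t: 5.3
tcp_pos: [0.4442, 0.1692, 0.2761]
tool_rot: [[0.961, -0.277, -0.0], [-0.277, -0.961, 0.0], [-0.0, -0.0, -1.0]]
force: [0.2, -0.1, 0.1]
grip_width: 0.0849
gripper_force: 0.0
finger at (up,right,out) [ 6.5 21.6 89.8] F up,right,out [ 0.2  0.1 -0. ] t 5.3 grip 0.08486741619532032
[-14.0, 22.0, 20.0] tool shift mm [23.3  0.4 68.9] turn rad -0.002
[-14.0, 22.0, -18.0] tool shift mm [ 45.1   0.3 100.1] turn rad -0.002
```

```bash
python3 -m pendant '85 10 0 0 0;85 12 0 0 0;85 13 0 0 0;85 10 0 0 0;85 0 0 10 0;85 0 0 20 0;85 0 0 20 0;85 0 0 15 0;85 0 0 5 0;85 0 0 0 0;85 0 0 0 0'; python3 st.py -1 -14 22 -18
```

```text
t: 6.4
tcp_pos: [0.4878, 0.1568, 0.2069]
tool_rot: [[0.961, -0.276, 0.001], [-0.276, -0.961, 0.0], [0.001, -0.001, -1.0]]
force: [0.1, 0.3, 0.2]
grip_width: 0.0852
gripper_force: 0.0
finger at (up,right,out) [ 3.9 21.6  7.2] F up,right,out [ 0.1 -0.3  0.1] t 6.4 grip 0.08522416993654479
[-14.0, 22.0, -18.0] tool shift mm [-0.2  0.4 30.9] turn rad -0.002
```

```bash
python3 - <<'E'
from rig import *
import cv2
p,d=snapshot("scene");q,_=snapshot("wrist")
a=cv2.resize(p[150:300,170:350],(480,400),interpolation=2);b=cv2.resize(q[:,:300],(313,400))
cv2.imwrite("pics/in1.png",cv2.hconcat([a,b])[:,:,::-1])
E
```

```text
(no output)
```

View pics/in1.png

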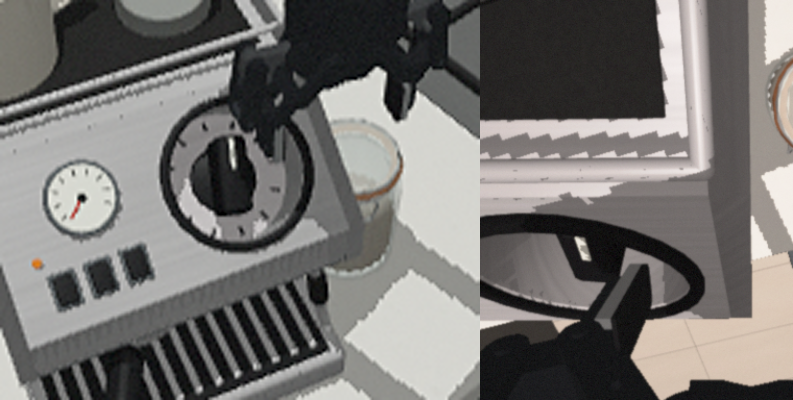

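The left half shows the finger over the right part of the recess, clear of the wing. I'll lower it in.

```bash
python3 -m pendant '85 0 0 8 0;85 0 0 8 0;85 0 0 8 0;85 0 0 6 0;85 0 0 0 0'; python3 st.py -1 -22 15 -18 -24 5 -18
```

```text
t: 7.0
tcp_pos: [0.4871, 0.1567, 0.175]
tool_rot: [[0.961, -0.277, -0.002], [-0.277, -0.961, -0.0], [-0.002, 0.001, -1.0]]
force: [-0.3, -1.0, -0.3]
grip_width: 0.0849
gripper_force: 0.0
finger at (up,right,out) [-14.8  21.9 -18.8] F up,right,out [-0.2  1.  -0.2] t 7.0 grip 0.08489039313092013
[-22.0, 15.0, -18.0] tool shift mm [-6.1 -6.9  3.5] turn rad -0.002
[-24.0, 5.0, -18.0] tool shift mm [ -7.8 -16.9   4.7] turn rad -0.002
```

```bash
python3 -m pendant '85 -4 0 2.5 0;85 -4 0 2.5 0;85 0 -3 0 0;85 0 -3 0 0;85 0 -3 0 0;85 0 -3 0 0;85 0 -3 0 0;85 0 -3 0 0;85 0 0 0 0'; python3 st.py -1 -24 -8 -18
```

```text
t: 7.9
tcp_pos: [0.4814, 0.1739, 0.1697]
tool_rot: [[0.961, -0.276, -0.009], [-0.276, -0.961, -0.006], [-0.007, 0.008, -1.0]]
force: [-31.6, -23.4, -1.4]
grip_width: 0.0848
gripper_force: 18.8
finger at (up,right,out) [-26.2   6.5 -17.7] F up,right,out [-20.5  31.2  12.6] t 7.9 grip 0.0847533186136294
[-24.0, -8.0, -18.0] tool shift mm [  2.4 -14.9  -0.7] turn rad -0.002
```

```bash
python3 - <<'E'
from rig import *
from h import *
p,d=snapshot("scene");c=calibration("scene")
a=rectify(p,c,M-.007*R[:,2],R,.06,3500);q,_=snapshot("wrist");b=cv2.resize(q[150:,60:320],(480,420))[:, :380]
print(state()["ft_torque"])
cv2.imwrite("pics/in2.png",cv2.hconcat([a,b])[:,:,::-1])
E
```

```text
[-3.22217154  4.38994829  1.01373698]
```

View pics/in2.png

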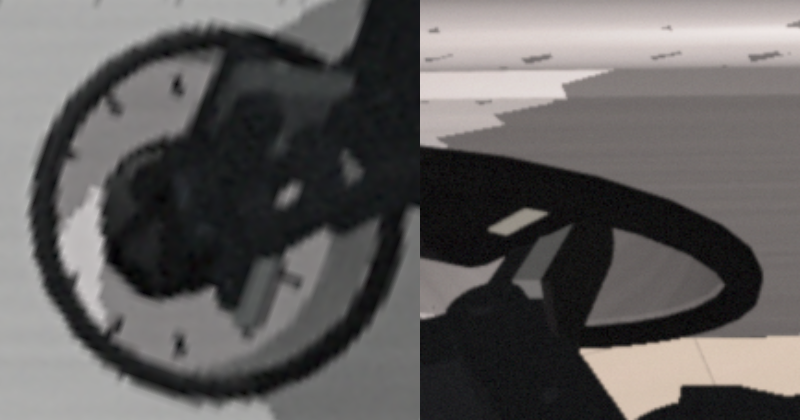

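The rectified half shows the white line now at (288,193), so the wing has turned about 60° and lies nearly level. I'll retreat, yaw 90°, and push the left end upslope from below.

```bash
python3 -m pendant '85 0 4 0 0;85 0 3 0 0;85 0 0 -8 0;85 0 0 -20 0;85 0 0 -30 0;85 0 0 -30 0;85 -20 20 0 0;85 -20 20 0 0;85 0 0 0 -0.14;85 0 0 0 -0.14;85 0 0 0 -0.14;85 0 0 0 -0.14;85 0 0 0 -0.14;85 0 0 0 -0.14;85 0 0 0 -0.14;85 0 0 0 -0.14;85 0 0 0 -0.14;85 0 0 0 -0.14;85 0 0 0 -0.14;85 0 0 0 0'; python3 st.py 1 -31 -10 -12
```

```text
t: 10.0
tcp_pos: [0.4335, 0.1423, 0.2593]
tool_rot: [[0.303, 0.953, 0.0], [0.953, -0.303, 0.0], [0.0, 0.0, -1.0]]
force: [-0.7, 0.7, -0.1]
grip_width: 0.0848
gripper_force: 0.0
finger at (up,right,out) [ 35.3 101.9  49.1] F up,right,out [-0.8 -0.4  0.4] t 10.0 grip 0.08477327384197424
[-31.0, -10.0, -12.0] tool shift mm [109.7 -22.7  88.1] turn rad -0.03
```

```bash
python3 -m pendant '85 0 0 0 -0.03;85 20 -4 0 0;85 30 -6 0 0;85 30 -6 0 0;85 27 -4 0 0;85 0 0 0 0;85 0 0 0 0'; python3 st.py 1 -31 -10 20 -31 -10 -12
cat > ang.py <<'E'
from rig import *
from h import *
p,d=snapshot("scene");c=calibration("scene");a=rectify(p,c,M-.007*R[:,2],R,.03,5000)
g=a.astype(int).min(2);N=len(g);cv2.imwrite("pics/ang.png",a[:,:,::-1])
dark=cv2.morphologyEx((g<75).astype(np.uint8),cv2.MORPH_CLOSE,np.ones((35,35)));
n,l,s,ce=cv2.connectedComponentsWithStats(((g>110)&(dark>0)).astype(np.uint8))
for i in range(1,n):
    if s[i,4]>60:
        v=(ce[i]-N/2)/5; pts=np.argwhere(l==i)[:,::-1].astype(np.float32);r=cv2.minAreaRect(pts)
        print("blob mm right,up",np.round([v[0],-v[1]],1),"clockwise deg",round(np.degrees(np.arctan2(v[0],-v[1]))),"rect mm",np.round(np.array(r[1])/5,1),r[2])
E
python3 ang.py
```

```text
t: 10.7
tcp_pos: [0.4437, 0.2508, 0.2589]
tool_rot: [[0.278, 0.961, -0.0], [0.961, -0.278, -0.0], [-0.0, -0.0, -1.0]]
force: [0.0, -0.6, 1.0]
grip_width: 0.0852
gripper_force: 0.0
finger at (up,right,out) [18.8 -6.6 60.2] F up,right,out [0.7 0.6 0.7] t 10.7 grip 0.08522350227280215
[-31.0, -10.0, 20.0] tool shift mm [  3.2 -17.7  61.5] turn rad -0.004
[-31.0, -10.0, -12.0] tool shift mm [ 3.3  0.6 87.7] turn rad -0.004
blob mm right,up [9.9 8.3] clockwise deg 50 rect mm [ 3.2 17.6] 46.30195236206055
blob mm right,up [-29.1  11.3] clockwise deg -69 rect mm [3.  2.6] 90.0
blob mm right,up [17.4 -4.2] clockwise deg 104 rect mm [ 5.8 11.4] 4.236394882202148
```

The wing's marked end is now at about 47° clockwise, a turn of 32°. The vertical finger leans over the wing, so I'll push at its lower edge with shallower insertion.

```bash
python3 st.py 1 -33 8 -12 -31 5 -12 -28.4 -1.3 -12
```

```text
finger at (up,right,out) [19.  -6.1 60.2] F up,right,out [ 0.5 -0.4 -0.6] t 10.75 grip 0.08500092568946573
[-33.0, 8.0, -12.0] tool shift mm [-14.2  -1.2  89. ] turn rad -0.004
[-31.0, 5.0, -12.0] tool shift mm [-11.2   0.5  87.8] turn rad -0.004
[-28.4, -1.3, -12.0] tool shift mm [-4.9  2.6 86.3] turn rad -0.004
```

```bash
python3 -m pendant '85 -7 -1 5 0;85 -7 0 15 0;85 0 0 25 0;85 0 0 20 0;85 0 0 10 0;85 0 0 6 0;85 0 0 5 0;85 0 0 3 0;85 0 0 0 0'; python3 st.py 1 -31.9 6.1 -12 -30.5 3 -12 -28.4 -1.3 -12
```

```text
t: 11.65
tcp_pos: [0.439, 0.2373, 0.1703]
tool_rot: [[0.277, 0.961, 0.0], [0.961, -0.277, 0.0], [0.0, 0.0, -1.0]]
force: [-0.4, 0.3, 0.3]
grip_width: 0.0848
gripper_force: 0.0
finger at (up,right,out) [-32.7   7.7 -12. ] F up,right,out [-0.2 -0.1  0.6] t 11.65 grip 0.08480851400383414
[-31.9, 6.1, -12.0] tool shift mm [ 1.4  0.6 -0.4] turn rad -0.003
[-30.5, 3.0, -12.0] tool shift mm [ 4.5  1.8 -1.2] turn rad -0.003
[-28.4, -1.3, -12.0] tool shift mm [ 8.8  3.5 -2.4] turn rad -0.003
```

```bash
python3 -m pendant '85 2.2 0.9 -0.6 0;85 2.2 0.9 -0.6 0;85 2.2 0.9 -0.6 0;85 2.2 0.9 -0.6 0;85 0 0 0 0'; python3 st.py 1 -26 -4 -12 -23.3 -6 -12; python3 ang.py
```

```text
t: 12.15
tcp_pos: [0.4443, 0.2443, 0.1722]
tool_rot: [[0.278, 0.961, -0.002], [0.961, -0.278, -0.002], [-0.002, -0.002, -1.0]]
force: [-5.7, -6.1, 0.4]
grip_width: 0.0846
gripper_force: 3.8
finger at (up,right,out) [-28.9  -0.6 -12.3] F up,right,out [-2.9  7.4  2.5] t 12.15 grip 0.08464835397575018
[-26.0, -4.0, -12.0] tool shift mm [ 3.3  2.3 -1.9] turn rad -0.004
[-23.3, -6.0, -12.0] tool shift mm [ 5.3  4.5 -3.4] turn rad -0.004
blob mm right,up [-29.4  11.7] clockwise deg -68 rect mm [3.2 2. ] 90.0
```

```bash
python3 -m pendant '85 1.8 1.5 -1.1 0;85 1.8 1.5 -1.1 0;85 1.8 1.5 -1.1 0;85 0 0 0 0'; python3 st.py 1 -21.5 -14 -12 -19.2 -24 -12
```

```text
t: 12.6
tcp_pos: [0.4487, 0.249, 0.1748]
tool_rot: [[0.277, 0.961, -0.006], [0.961, -0.277, -0.0], [-0.002, -0.005, -1.0]]
force: [-15.7, 2.0, -4.3]
grip_width: 0.085
gripper_force: 7.8
finger at (up,right,out) [-25.1  -6.3 -12.1] F up,right,out [-15.3   2.4   5.4] t 12.6 grip 0.08503225261074376
[-21.5, -14.0, -12.0] tool shift mm [ 7.7  3.1 -1.9] turn rad -0.003
[-19.2, -24.0, -12.0] tool shift mm [17.7  4.9 -3.3] turn rad -0.003
```

```bash
python3 -m pendant '85 3 0 0 0;85 4 0 0 0;85 4 0 0 0;85 3 1 -0.7 0;85 1 1.5 -1 0;85 1 1.5 -1 0;85 0 0 0 0'; python3 st.py 1 -19.2 -24 -12 -14 -27 -12
```

```text
t: 13.3
tcp_pos: [0.4578, 0.2632, 0.1781]
tool_rot: [[0.277, 0.961, -0.003], [0.961, -0.277, -0.0], [-0.001, -0.003, -1.0]]
force: [-9.9, -0.8, -0.7]
grip_width: 0.0852
gripper_force: 4.4
finger at (up,right,out) [-19.2 -22.4 -12.1] F up,right,out [-8.   3.5  4.7] t 13.3 grip 0.08524579590831431
[-19.2, -24.0, -12.0] tool shift mm [1.5 0.1 0.1] turn rad -0.003
[-14.0, -27.0, -12.0] tool shift mm [ 4.5  4.3 -2.9] turn rad -0.003
```

```bash
for i in 1; do python3 -m pendant '85 1 1 -0.7 0;85 1 1 -0.7 0;85 0 0 0 0' >/dev/null; python3 st.py 1; done; python3 -m pendant '85 0.7 1.2 -0.8 0;85 0.7 1.2 -0.8 0;85 0 0 0 0'>/dev/null; python3 st.py 1 -11.6 -27 -12 -5.6 -27.6 -12; python3 ang.py
```

```text
finger at (up,right,out) [-16.7 -24.6 -12.1] F up,right,out [-8.7  0.9  4.2] t 13.6 grip 0.08494616255168275
finger at (up,right,out) [-13.8 -26.  -12.2] F up,right,out [-7.8  2.2  3.6] t 13.9 grip 0.08485803977564849
[-11.6, -27.0, -12.0] tool shift mm [ 0.9  1.8 -1.2] turn rad -0.003
[-5.6, -27.6, -12.0] tool shift mm [ 1.5  6.7 -4.7] turn rad -0.003
```

```bash
python3 -m pendant '85 0 1.2 -0.85 0;85 0 1.2 -0.85 0;85 0 0 0 0' >/dev/null; python3 st.py 1;  python3 -m pendant '85 0 1.2 -0.85 0;85 0 1.2 -0.85 0;85 0 0 0 0'>/dev/null; python3 st.py 1; python3 -m pendant '85 -0.5 1.2 -0.85 0;85 -0.5 1.2 -0.85 0;85 0 0 0 0'>/dev/null; python3 st.py 1
```

```text
finger at (up,right,out) [-10.9 -26.1 -12.2] F up,right,out [-7.9 -0.5  3.1] t 14.25 grip 0.0849566877995626
finger at (up,right,out) [ -7.9 -26.2 -12.1] F up,right,out [-7.6 -0.9  2.6] t 14.55 grip 0.08511283818386346
finger at (up,right,out) [ -4.9 -25.3 -12.1] F up,right,out [-7.8 -2.7  1.9] t 14.85 grip 0.08485942002275193
```

```bash
for i in 1; do python3 -m pendant '85 -0.5 1.2 -0.85 0;85 -0.5 1.2 -0.85 0;85 0 0 0 0' >/dev/null; python3 st.py 1;  python3 -m pendant '85 -0.5 1.2 -0.85 0;85 -0.5 1.2 -0.85 0;85 0 0 0 0'>/dev/null; python3 st.py 1; done; python3 ang.py
```

```text
finger at (up,right,out) [ -2.2 -24.6 -12.1] F up,right,out [-9.9 -6.4  1.5] t 15.15 grip 0.08517527596544494
finger at (up,right,out) [ -0.3 -24.  -12.2] F up,right,out [-15.8 -10.3  -0.2] t 15.45 grip 0.08487220506384545
blob mm right,up [ -7.3 -28.6] clockwise deg -166 rect mm [12.8  5. ] 0.0
```

Force has risen from about 8 N to 19 N over 2 mm, which looks like the seat. I'll hold briefly, back out and check.

```bash
python3 -m pendant '85 0 0 0 0;85 0 0 0 0;85 0 0 0 0' >/dev/null; python3 st.py 1; python3 -m pendant '85 0 -2 1.4 0;85 0 -4 2.8 0;85 0 -3 0 0;85 0 0 -10 0;85 0 0 -20 0;85 0 0 -30 0;85 0 -20 -20 0;85 0 -40 0 0;85 -40 -40 0 0;85 -40 -20 0 0;85 0 0 0 0'; python3 ang.py
```

```text
finger at (up,right,out) [ -0.3 -24.  -12.2] F up,right,out [-15.6 -10.8   0.4] t 15.8 grip 0.08479199258101093
t: 16.9
tcp_pos: [0.3319, 0.219, 0.2679]
tool_rot: [[0.277, 0.961, 0.003], [0.961, -0.277, 0.001], [0.002, 0.003, -1.0]]
force: [1.1, 1.1, 1.0]
grip_width: 0.0851
gripper_force: 0.0
blob mm right,up [-29.2  11.1] clockwise deg -69 rect mm [3.4 2.4] 90.0
blob mm right,up [  5.3 -14.2] clockwise deg 160 rect mm [21.   5.1] 66.80140686035156
blob mm right,up [-29.3 -12.9] clockwise deg -114 rect mm [2.4 3.4] 0.0
blob mm right,up [ -0.4 -29.1] clockwise deg -179 rect mm [ 2.2 14. ] 90.0
```

View pics/ang.png

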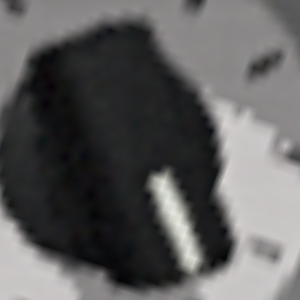

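The white line runs from (160,178) to (193,265), so the knob has turned about 2.5 rad. The torque at the finger rose from about 0.13 to 0.33 N m, which means roughly 0.18 above friction: seated and snug. The arm is clear.

```bash
python3 -c "
from rig import *
print(job_done())"
```

```text
the job is handed in; nothing more can be done
None
```

I closed the steam valve by pushing the wing knob about 2.5 rad clockwise with one finger, until the force showed it seated and snug (about 0.18 N m above friction, estimated). I then let go, moved the arm clear and handed the job in; the mug, glass and jar were never approached.

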